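# Loosen the bottle cap two turns before autoclaving

## Task

The tall bottle in the carrier is next for the autoclave and must be able to vent: roll a fingertip along the knurled rim of its screw cap until the cap has been unscrewed two full turns (a quarter turn more or less will do), and leave the cap sitting on the bottle. Work with the fingertips or the outside of the fingers only: do not grip the cap, lift or tip the bottle, and leave the two short bottles shut and everything else on the table where it stands.

Things in the scene. Friction and masses are not known exactly. Their poses are not given: they have to be found in the camera images.
- tall_cap_top (a point): Centre of the flat top of the tall bottle's blue screw cap, a cylinder 54 mm in diameter reaching 26 mm down from here, its side covered by 24 upright ribs 1.8 mm deep. The point's x axis lies along a cream strip of tape, 25 x 9 mm, from the centre of the top to its edge, that turns with the cap. All three bottles have the same cap and tape.
- tall_cap (a joint): Angle of the tall bottle's cap on its thread: 0 screwed down, as at the start, growing as it is unscrewed anticlockwise seen from above; one full turn is 6.28 rad and lifts the cap 3.5 mm. The thread has three turns. The cap turns with light friction (about 2 N along the rim) and stays where it is left.
- tall: Tall white square plastic bottle, 64 x 64 mm, 168 mm high with its cap (body 120 mm, round shoulder and neck, then the cap), about 0.6 kg, loose in a pocket of the carrier; origin at the centre of its underside. The pocket stops it from turning; a light push at the cap leans it about 5 mm, then the pocket holds it, and a push of 4 to 10 N is enough to roll the cap.
- carrier: Fixed aluminium bottle carrier, 78 x 221 mm, 65 mm high, with three equal square pockets (65.6 mm wide, 6 mm floor) in a row along its y axis at -72, 0 and +72 mm, and a small loop handle at each end reaching to 131 mm; origin at the centre of its underside. Any pocket may hold the tall bottle.
- short_a: Short white square bottle, 64 x 64 mm, 123 mm high with its cap, in another pocket of the carrier; origin at the centre of its underside. Its cap's top is 129 mm above the table, 19 mm lower than the lower edge of the tall bottle's cap. Stays shut and in place.
- short_a_cap (a joint): Angle of the first short bottle's cap, 0 screwed down, growing as it is unscrewed; must stay shut.
- short_b: Second short bottle, the same as short_a, in the remaining pocket. Stays shut and in place.
- short_b_cap (a joint): Angle of the second short bottle's cap, 0 screwed down, growing as it is unscrewed; must stay shut.
- specimen_pot: Small round specimen pot with a white lid, 44 mm in diameter, 58 mm high, standing close to the carrier on the robot's side; origin at the centre of its underside. Leave alone.
- marker: Black marker pen, about 120 mm long along its x axis, 13 mm thick, lying close to the carrier on the robot's side; origin under its centre. Leave alone.
- tube_rack: White foam block, 100 x 200 x 34 mm, with nine red-capped sample tubes standing in it up to 100 mm high; origin at the centre of its underside. Leave alone.
- swab_packets: Flat stack of white swab packets, 190 x 55 x 10 mm; origin at the centre of its underside. Leave alone.
- sanitiser: Clear pump bottle of hand sanitiser, 64 mm in diameter, 189 mm high; origin at the centre of its underside. Leave alone.

How it is judged:
By the outcome, as a careful person would: the job done as asked, in the order asked, and still so for the second after the job is handed in, with the robot touching nothing.
It also fails if it takes over 58 s, if anything falls off the work surface, if the arm or the gripper's body presses on something with over 40 N, if the wrist force passes 120 N, or if a joint passes its speed limit or range.

## Robot

A 6-joint arm with a two-finger parallel gripper is mounted at the origin on the work surface. World frame = base frame: x ahead of the robot, y to its left, z up, the work surface at z = 0. Lengths are in m, angles in rad, forces in N, time in s.
With the tool pointing down it reaches from about 0.3 to 0.775 m from the base axis. Payload 14.6 kg.
Tool frame: the origin (TCP) lies at the very end of the fingers, on their centre line; the grasp point (between the pads) lies 19 mm behind it; y points along the fingers, z is the direction in which the jaws open and shut, and the axes are right-handed (so a half turn about y gives the same grasp; the last joint's range is limited). The gripper opens to 94 mm and grips with 3 to 60 N. Pads are 16 mm wide; open, the fingers measure 119 mm over their backs; the gripper's body (75 mm by 177 mm) begins 78 mm behind the grasp point.
Start: joints at [-1.216, 0.3, 1.521, -0, 1.321, -0.067], TCP at [0.225, -0.502, 0.171] pointing down, gripper open.
Joint ranges: [-3.03, 3.03], [-0.79, 2.21], [0.23, 2.52], [-1.04, 4.18], [0, 3.07], [-2.55, 2.55]. Speed limits (rad/s): [2.22, 2.22, 2.57, 3.14, 3.14, 3.14].

## Interface

Orientations are given as [roll, pitch, yaw] about the fixed x, y, z axes, in that order (R = Rz(yaw) Ry(pitch) Rx(roll)).
In Python, from station import get_obs, camera, job gives the robot as it stands.
- The arm moves only by the tool step_arm, never from a script. Its argument "targets" is a list of rows, each a list of 6 numbers: the shift along the tool's x, y, z in mm, then the turn, a rotation vector about the tool's x, y, z in degrees. In form: [[dx, dy, dz, rx, ry, rz], ...]. A call has 1 to 12 rows; each row shifts and turns the commanded pose from where the row before left it, along the tool's axes as they then stand; what a row does not reach is not made up. A row lasts 1/8 s, in which the tool goes at most 62.5 mm and 10.7 degrees, less where a joint would pass 70% of its speed; a pose out of reach is approached as far as the arm can. A call is refused whole if a number of a shift passes 62.5 or a number of a turn 10.7, either way. A call with a gripper value outside its range is refused whole. "gripper" is the opening, from -1 (shut) to 1 (fully open), set as the call begins (left out, the last holds). The fingers move at their own pace and stop on an object; "squeeze" is the grip in N (left out, the last holds). Time passes only in rows, so rows that do not move let the fingers close. It gives the time, the measured TCP pose, the force and the opening at its end, in the units of the state.
- get_obs(): the state, without advancing time (a new reading comes with each control period).
- camera(name): name is "side" or "top"; returns a dict with "pixels" (480x640x3 uint8, red, green, blue), "intrinsics" (3x3 intrinsics, pixels), "k1" (the pictures are not rectified: a ray, as slopes to the right and down, at radius r is drawn at 1 + k1 r^2 times it, then the intrinsics apply), "R" (3x3) and "t" (3): a world point X has camera coordinates R X + t. Camera axes: x right, y down, z forward; pixel columns grow to the right and rows downward; lengths in m; the calibration is good to about 2 mm. A picture is of the moment at which its call begins. There is no depth.
- job.hand_in(): hands the job in, once; it reports no verdict.
The state is a dict: "time_s": time; "qpos": joint angles; "joint_vel": joint speeds; "tau": joint torques, N m; "ee_pos": TCP position; "eef_rot": TCP orientation; "force": force on the tool from outside, world axes, zero at the start; "moment": the same for the moment, N m; "grip_width": finger opening in m.
Only numpy, scipy, OpenCV 4.12 (cv2) and the standard library are available. Lean on these libraries where they do the work, as an engineer would, in place of code of your own. Each camera call takes 0.05 s, during which the arm holds its last target.

## Working session

There is one attempt and no reset: what is moved stays moved. The work goes in short steps, Python scripts to look and compute and a tool call to move; the robot and the scene stay as the last step left them, time stands still between calls to the robot, and variables do not carry over. Pictures are saved under pics/ and viewed, and the job is handed in when it is done.

Besides the shell and the picture viewer there is one more tool, called after "Request:" as name(argument=value, ...) on one line, values as JSON. step_arm: Moves the arm, as the interface text tells. Its arguments: {"type":"object","properties":{"targets":{"type":"array","items":{"type":"array","items":{"type":"number"}}},"gripper":{"type":"number"},"squeeze":{"type":"number"}},"required":["targets"]}

```bash
ls; mkdir -p pics
python3 - <<'E'
from station import get_obs, camera
import cv2
o=get_obs()
for k,v in o.items(): print(k,v)
for n in("side","top"):
    c=camera(n); cv2.imwrite(f"pics/{n}0.png",c["pixels"][:,:,::-1]); print(n,c["intrinsics"],c["k1"],c["R"],c["t"])
E
```

```text
pics
time_s 0.0
qpos [-1.21557697e+00  3.00491967e-01  1.52158689e+00 -4.75452284e-05
  1.32065936e+00 -6.66125845e-02]
joint_vel [ 0.00167469 -0.00014537 -0.00016355  0.00231541 -0.00117538  0.00051082]
tau [-1.38529034e-03 -5.31809950e+01 -3.52738059e+01  7.07951188e-02
  2.44329509e-02 -9.33940737e-05]
ee_pos [ 0.22506321 -0.50151982  0.17067244]
eef_rot [-1.57194241e+00  3.03022901e-05 -2.71974894e+00]
force [ 0.90927232  0.59550401 -0.35725163]
moment [ 0.03718203 -0.04249108 -0.01184148]
grip_width 0.09385850189895642
side [[458.12759725   0.         321.77795558]
 [  0.         458.12759725 240.08142174]
 [  0.           0.           1.        ]] -0.0681507962600694 [[-0.94988276 -0.31260015  0.00197418]
 [-0.23983684  0.72470088 -0.6459775 ]
 [ 0.20050198 -0.61407637 -0.7633539 ]] [0.51953558 0.20615936 0.93850679]
top [[514.37573086   0.         327.77520648]
 [  0.         514.37573086 247.61698333]
 [  0.           0.           1.        ]] -0.02737336619476554 [[ 0.00358694 -0.99991509  0.01252821]
 [-0.98294062 -0.00582932 -0.18383079]
 [ 0.18388822 -0.01165509 -0.98287806]] [0.00149468 0.5753003  1.23188012]
```

View pics/side0.png

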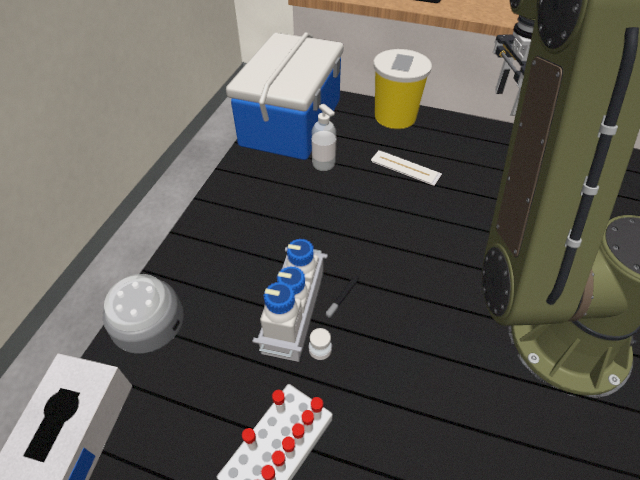

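View pics/top0.png

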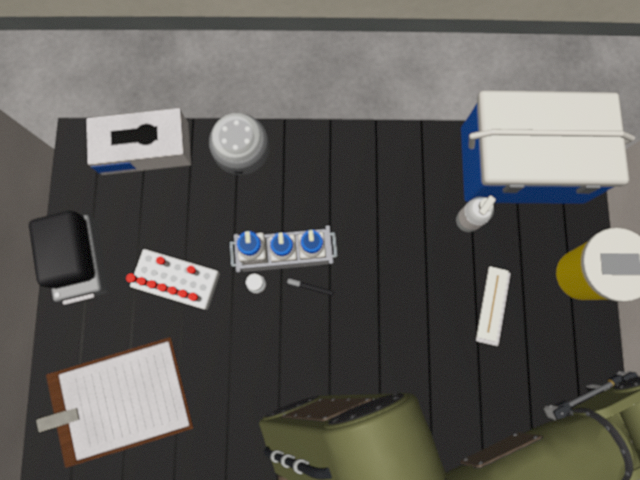

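The tall bottle looks like the one at the +y end: its cap is at about (280,297) in the side view and (250,243) in the top view. I'll measure it next.

```bash
cat > h.py <<'E'
import numpy as np, cv2
from station import get_obs, camera
def ray(c,uv):
    K=c["intrinsics"]; k=c["k1"]
    d=np.array([(uv[0]-K[0,2])/K[0,0],(uv[1]-K[1,2])/K[1,1]])
    s=d.copy()
    for _ in range(20): s=d/(1+k*(s@s))
    v=np.array([s[0],s[1],1.]); R=np.array(c["R"]);t=np.array(c["t"])
    return -R.T@t, R.T@v
def plane(c,uv,z):
    o,d=ray(c,uv); return o+d*(z-o[2])/d[2]
def proj(c,X):
    p=np.array(c["R"])@X+c["t"]; s=p[:2]/p[2]; s=s*(1+c["k1"]*(s@s)); K=c["intrinsics"]
    return np.array([K[0,0]*s[0]+K[0,2],K[1,1]*s[1]+K[1,2]])
def tri(c1,u1,c2,u2):
    o1,d1=ray(c1,u1);o2,d2=ray(c2,u2)
    s=np.linalg.lstsq(np.stack([d1,-d2],1),o2-o1,rcond=None)[0]
    a=o1+s[0]*d1;b=o2+s[1]*d2
    return (a+b)/2,np.linalg.norm(a-b)
def crop(c,x0,y0,x1,y1,name,f):
    cv2.imwrite(name,cv2.resize(c["pixels"][y0:y1,x0:x1,::-1],None,fx=f,fy=f,interpolation=cv2.INTER_CUBIC))
def tapes(c,box):
    x0,y0,x1,y1=box
    im=c["pixels"].astype(int); r,g,b=im[...,0],im[...,1],im[...,2]
    blue=((b>90)&(b-r>50)).astype(np.uint8); m=np.zeros_like(blue); m[y0:y1,x0:x1]=blue[y0:y1,x0:x1]
    return m
E
python3 - <<'E'
from h import *
cs=camera("side");ct=camera("top")
crop(cs,240,220,340,370,"pics/sc.png",4);crop(ct,220,215,350,300,"pics/tc.png",6)
for c,box in((cs,(240,225,335,330)),(ct,(225,220,335,265))):
    m=tapes(c,box); n,l,s,ce=cv2.connectedComponentsWithStats(m)
    for i in range(1,n):
        if s[i,4]>20: print(s[i],ce[i])
E
```

```text
[ 263  239   51   75 1701] [289.94179894 278.4803057 ]
[301 229  22  24 334] [311.42215569 242.06886228]
[237 231  24  24 382] [248.35340314 243.70680628]
[270 233  23  23 342] [281.18128655 244.83625731]
```

View pics/sc.png

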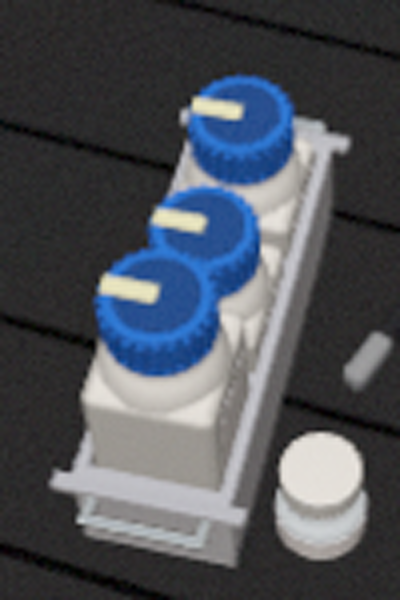

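View pics/tc.png

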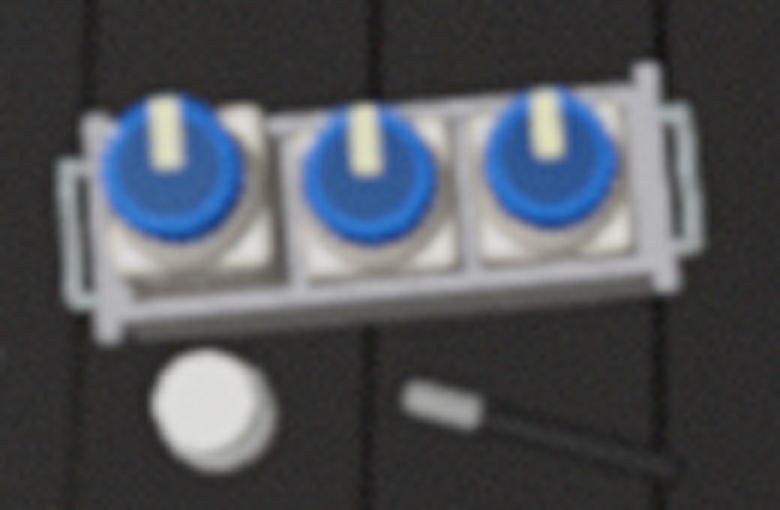

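Run:
```python
from h import *
cs=camera("side");ct=camera("top")
P=lambda x,y,f,x0,y0:np.array([(x+.5)/f-.5+x0,(y+.5)/f-.5+y0])
S=[P(157,292,4,240,220),P(204,225,4,240,220),P(241,113,4,240,220)]
T=[P(171,166,6,220,215),P(369,174,6,220,215),P(547,156,6,220,215)]
for s,t,z in zip(S,T,(.174,.129,.129)):
    print(tri(cs,s,ct,t), plane(cs,s,z),plane(ct,t,z))
# tape tip tall
s=P(102,288,4,240,220);t=P(163,97,6,220,215)
print("tip",plane(cs,s,.174),plane(ct,t,.174))
# pot top
print("pot",plane(cs,P(322,470,4,240,220),.058),plane(ct,P(207,410,6,220,215),.058))
print("handle",plane(ct,P(65,235,6,220,215),.131),plane(ct,P(692,180,6,220,215),.131))
for w in("rack",):print(plane(ct,(175,278),.034))
```

```text
(array([0.56466252, 0.18595461, 0.17481014]), np.float64(0.0016564518381391715)) [0.56577064 0.18548886 0.174     ] [0.56398773 0.18592277 0.174     ]
(array([0.57142697, 0.11512141, 0.12863188]), np.float64(0.002446037769135429)) [0.57257532 0.11537593 0.129     ] [0.57012198 0.11489876 0.129     ]
(array([0.5781812 , 0.04533786, 0.13061988]), np.float64(0.0015276242797763518)) [0.57947548 0.04410151 0.129     ] [0.57773532 0.04526437 0.129     ]
tip [0.58958437 0.19119088 0.174     ] [0.59058495 0.18980638 0.174     ]
pot [0.48905486 0.18644341 0.058     ] [0.48517519 0.18489334 0.058     ]
handle [0.54482797 0.23257799 0.131     ] [ 0.56810039 -0.01159522  0.131     ]
[0.49917371 0.38659128 0.034     ]
```

Triangulation gives the tall cap's top centre at about (0.565, 0.186, 0.1745) m. The two short caps come out at 0.129 and 0.131 m, so all three heights match the task. I'll lift, shut the gripper and turn the tool square (yaw −90°).

Request:
step_arm(targets=[[0, -10, 0, 0, -9.4, 0], [0, -10, 0, 0, -9.4, 0], [0, -10, 0, 0, -9.4, 0], [0, -10, 0, 0, -9.4, 0], [0, -10, 0, 0, -9.4, 0], [0, -10, 0, 0, -9.4, 0], [0, -10, 0, 0, -9.4, 0]], gripper=-1)

```text
time_s: 1.18
ee_pos: [0.2251, -0.5017, 0.2415]
eef_rot: [-1.571, 0.0, -1.566]
force: [0.1, -0.1, -0.6]
grip_width: 0.0277
```

Request:
step_arm(targets=[[-56, 0, 22, 0, 0, 0], [-56, 0, 22, 0, 0, 0], [-56, 0, 22, 0, 0, 0], [-56, 0, 22, 0, 0, 0], [-56, 0, 22, 0, 0, 0], [-56, 0, 22, 0, 0, 0], [-56, 0, 22, 0, 0, 0], [-56, 0, 22, 0, 0, 0], [-56, 0, 22, 0, 0, 0], [-56, 0, 22, 0, 0, 0], [-56, 0, 22, 0, 0, 0], [-56, 0, 22, 0, 0, 0]])

```text
time_s: 2.68
ee_pos: [0.4899, 0.1722, 0.2413]
eef_rot: [-1.57, 0.0, -1.571]
force: [0.6, -0.9, 0.9]
grip_width: 0.0004
```

Run:
```python
from h import *
o=get_obs(); print(o["ee_pos"],o["eef_rot"],o["qpos"],o["grip_width"])
cs=camera("side");ct=camera("top")
crop(cs,190,150,390,330,"pics/s1.png",4);crop(ct,200,180,400,330,"pics/t1.png",4)
X=np.array(o["ee_pos"]);print((proj(cs,X)-[190,150])*4,(proj(ct,X)-[200,180])*4)
```

```text
[0.48992787 0.17218271 0.24132333] [-1.57044472e+00  4.97983494e-05 -1.57113030e+00] [ 2.67450568e-01  1.85068592e-01  1.50077072e+00 -4.53122594e-05
  1.45540109e+00  2.67789758e-01] 0.0004267105543587132
[529.10752813 501.48302387] [196.0887987  362.30572827]
```

View pics/s1.png

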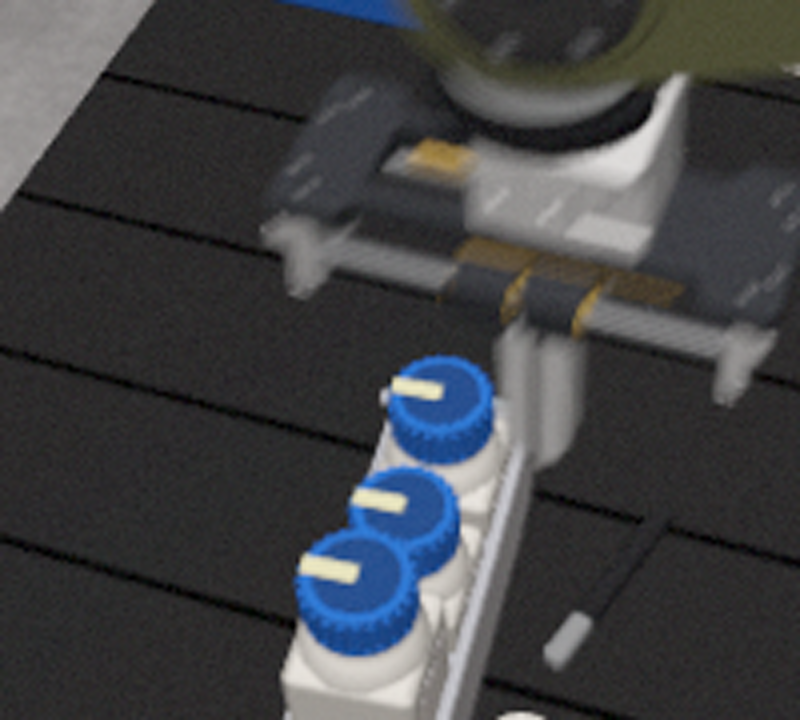

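View pics/t1.png

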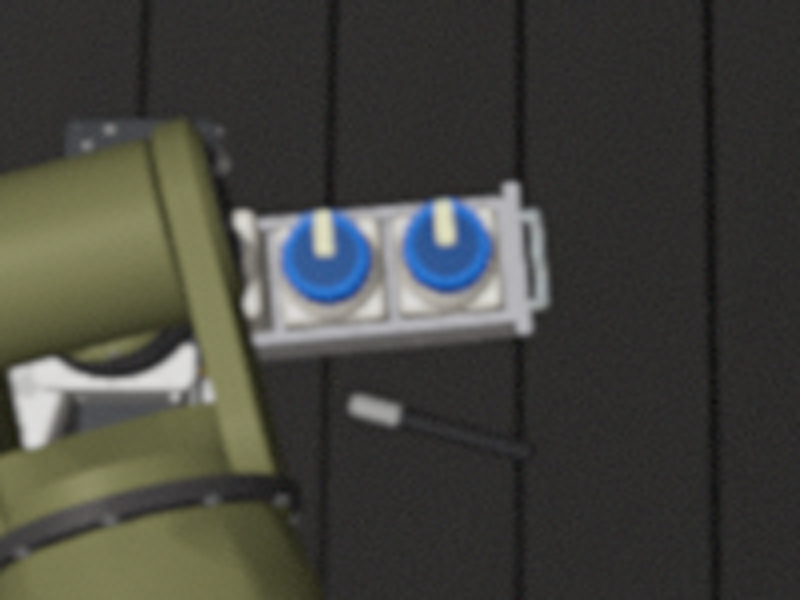

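The side view shows the tall cap's tape at crop (330,570) and the shut fingers clear of it on the robot's side. The top view of the tall cap is blocked by the arm, so I'll monitor from the side camera. Next I descend beside the cap.

Request:
step_arm(targets=[[0, 25, 3, 0, 0, 0], [0, 30, 3, 0, 0, 0], [0, 30, 3, 0, 0, 0], [-4, 6, 1, 0, 0, 0], [0, 0, 0, 0, 0, 0], [0, 0, 0, 0, 0, 0]])

```text
time_s: 3.52
ee_pos: [0.5, 0.1742, 0.1516]
eef_rot: [-1.569, 0.0, -1.571]
force: [-0.1, -0.1, 0.9]
grip_width: 0.0005
```

Run:
```python
from h import *
o=get_obs(); print(o["ee_pos"],o["force"])
cs=camera("side")
crop(cs,210,210,370,330,"pics/s2.png",5)
```

```text
[0.50000533 0.17415535 0.15155053] [-0.10600242 -0.07172377  0.85271422]
```

View pics/s2.png

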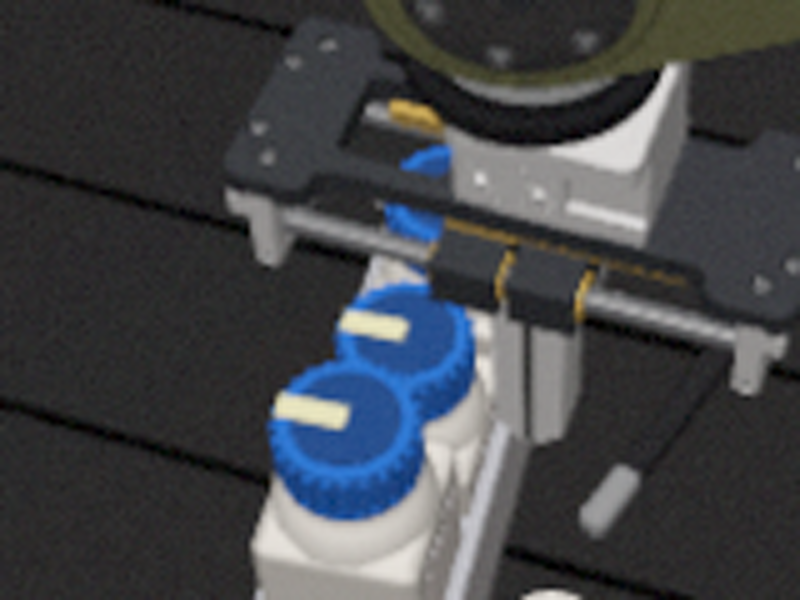

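Request:
step_arm(targets=[[-6, 0, 8, 0, 0, 0], [-6, 0, 8, 0, 0, 0], [0, 0, 5, 0, 0, 0], [0, 0, 2, 0, 0, 0]])

```text
time_s: 4.08
ee_pos: [0.5228, 0.186, 0.15]
eef_rot: [-1.571, -0.0, -1.571]
force: [-1.0, -0.8, -0.0]
grip_width: 0.0005
```

Request:
step_arm(targets=[[0, 0, 2, 0, 0, 0], [0, 0, 2, 0, 0, 0]])

```text
time_s: 4.32
ee_pos: [0.5266, 0.186, 0.1503]
eef_rot: [-1.571, 0.0, -1.571]
force: [-0.3, 0.1, -0.1]
grip_width: 0.0002
```

Request:
step_arm(targets=[[0, 0, 2, 0, 0, 0], [0, 0, 1, 0, 0, 0]])

```text
time_s: 4.58
ee_pos: [0.5297, 0.186, 0.1503]
eef_rot: [-1.571, 0.0, -1.571]
force: [-0.5, 0.2, 0.2]
grip_width: 0.0007
```

Request:
step_arm(targets=[[0, 0, 1.5, 0, 0, 0]])

```text
time_s: 4.7
ee_pos: [0.5311, 0.186, 0.1503]
eef_rot: [-1.571, -0.0, -1.571]
force: [0.7, -0.0, 0.7]
grip_width: 0.0005
```

Request:
step_arm(targets=[[0, 0, 1, 0, 0, 0]])

```text
time_s: 4.82
ee_pos: [0.5321, 0.1861, 0.1503]
eef_rot: [-1.571, 0.0, -1.571]
force: [-0.1, 0.6, -0.4]
grip_width: 0.0003
```

Run:
```python
from h import *
o=get_obs(); print(o["ee_pos"],o["force"])
cs=camera("side")
crop(cs,240,260,320,320,"pics/s3.png",10)
print((proj(cs,np.array(o["ee_pos"]))-[240,260])*10)
```

```text
[0.53212367 0.18606359 0.15025265] [-0.1109984   0.58939793 -0.44700588]
[572.41144384 452.62654995]
```

View pics/s3.png

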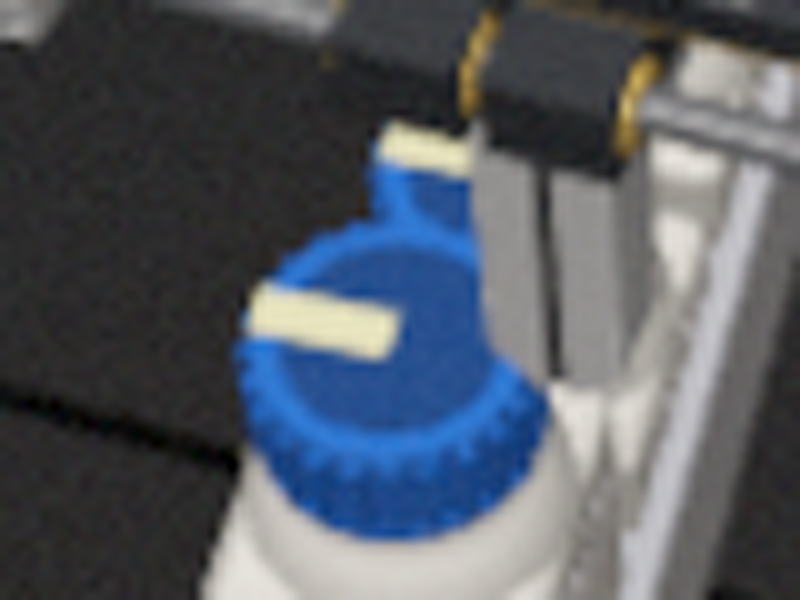

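Run:
```python
from h import *
cs=camera("side")
c0=dict(cs);c0["pixels"]=cv2.imread("pics/side0.png")[:,:,::-1]
crop(c0,470,0,590,140,"pics/s4.png",4)
a=1.0
for X in ([.22506,-.50152,.17067],[.22506,-.50152,.17067+.034]):
  print((proj(cs,np.array(X))-[470,0])*4)
  for s in(47,-47): print((proj(cs,np.array(X)+s/1000*np.array([.409,-.913,0]))-[470,0])*4)
print((proj(cs,np.array([.500,.1742,.1516]))-[210,210])*5)
print(-cs["R"].T@cs["t"])
```

```text
[125.77149086 461.12640449]
[100.11824381 419.82528557]
[152.72173192 504.69622287]
[141.17238743 415.67605714]
[114.54156024 374.73888387]
[169.18458812 458.92197791]
[532.08760528 471.5179468 ]
[0.35477004 0.58931787 0.84856147]
```

View pics/s4.png

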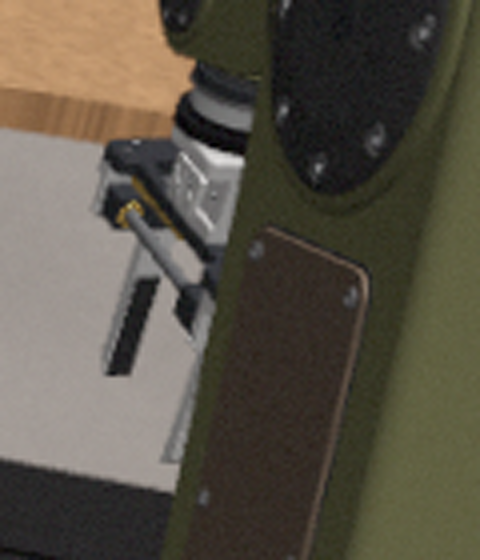

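The fingers in the picture end about 34 mm above where the reported TCP projects. The start picture shows the same offset. There was also no contact force at x=0.532, so the fingertips are really above the cap. I'll back off, go 34 mm lower and check by picture.

Request:
step_arm(targets=[[0, 0, -10, 0, 0, 0], [0, 0, -12, 0, 0, 0], [0, 10, 0, 0, 0, 0], [0, 12, 0, 0, 0, 0], [0, 12, 0, 0, 0, 0], [0, 0, 0, 0, 0, 0]])

```text
time_s: 5.68
ee_pos: [0.5096, 0.1858, 0.1148]
eef_rot: [-1.573, -0.001, -1.571]
force: [-0.1, -0.6, 0.4]
grip_width: 0.0006
```

Run:
```python
from h import *
o=get_obs(); print(o["ee_pos"],o["force"])
cs=camera("side")
crop(cs,240,250,340,325,"pics/s5.png",8)
X=np.array(o["ee_pos"])
for d in ([0,0,0],[-.0125,.008,0],[-.0125,.008,.034],[.0125,.008,.034]): print(d,(proj(cs,X+d)-[240,250])*8)
```

```text
[0.50958325 0.18582889 0.11484993] [-0.07022105 -0.63908117  0.39398567]
[0, 0, 0] [556.6848035  550.30870675]
[-0.0125, 0.008, 0] [597.05768696 594.43894351]
[-0.0125, 0.008, 0.034] [595.49083325 516.75238019]
[0.0125, 0.008, 0.034] [488.66240566 486.0374291 ]
```

View pics/s5.png

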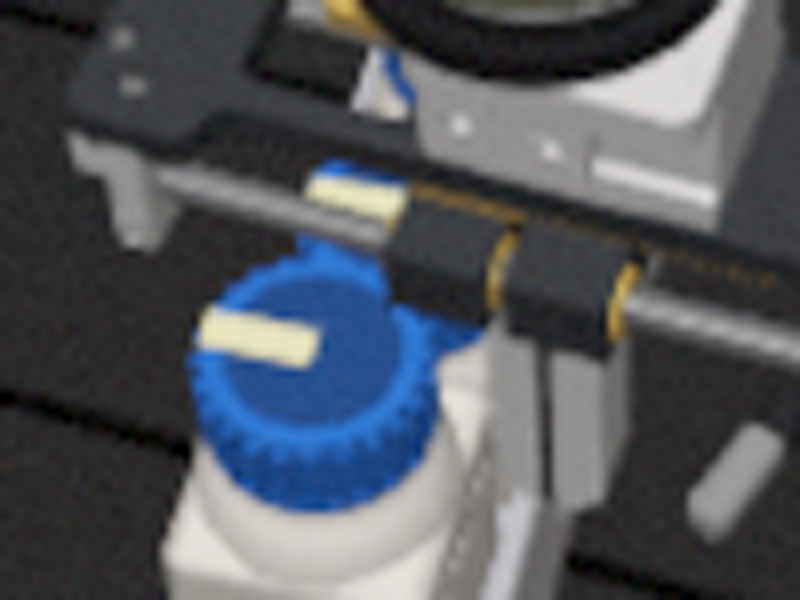

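Right-hand fingertip corner is at crop (605,503), and the tip height works out at about 0.150–0.155 m, level with the lower part of the cap side. Approaching now.

Request:
step_arm(targets=[[0, 0, 8, 0, 0, 0], [0, 0, 4, 0, 0, 0], [0, 0, 3, 0, 0, 0], [0, 0, 2, 0, 0, 0]])

```text
time_s: 6.22
ee_pos: [0.5273, 0.186, 0.1163]
eef_rot: [-1.571, 0.0, -1.571]
force: [-1.7, -0.4, 0.4]
grip_width: 0.0001
```

Request:
step_arm(targets=[[0, 0, 1.5, 0, 0, 0], [0, 0, 1, 0, 0, 0]])

```text
time_s: 6.48
ee_pos: [0.5295, 0.1861, 0.1163]
eef_rot: [-1.571, 0.0, -1.571]
force: [-2.5, 0.0, 1.2]
grip_width: 0.0006
```

Request:
step_arm(targets=[[0, 0, 1, 0, 0, 0]])

```text
time_s: 6.6
ee_pos: [0.5302, 0.1861, 0.1164]
eef_rot: [-1.572, -0.0, -1.571]
force: [-5.3, 0.8, 4.1]
grip_width: 0.0007
```

Request:
step_arm(targets=[[2, 0, 0.2, 0, 0, 0], [3, 0, 0, 0, 0, 0], [3, 0, 0, 0, 0, 0]])

```text
time_s: 6.98
ee_pos: [0.5307, 0.1778, 0.1161]
eef_rot: [-1.571, -0.0, -1.571]
force: [-1.6, 1.3, 0.1]
grip_width: 0.0005
```

Run:
```python
from h import *
o=get_obs(); print(o["ee_pos"],o["force"])
cs=camera("side")
crop(cs,240,250,340,325,"pics/s6.png",8)
```

```text
[0.53066235 0.17781113 0.1160604 ] [-1.62050769  1.30798934  0.06887821]
```

View pics/s6.png

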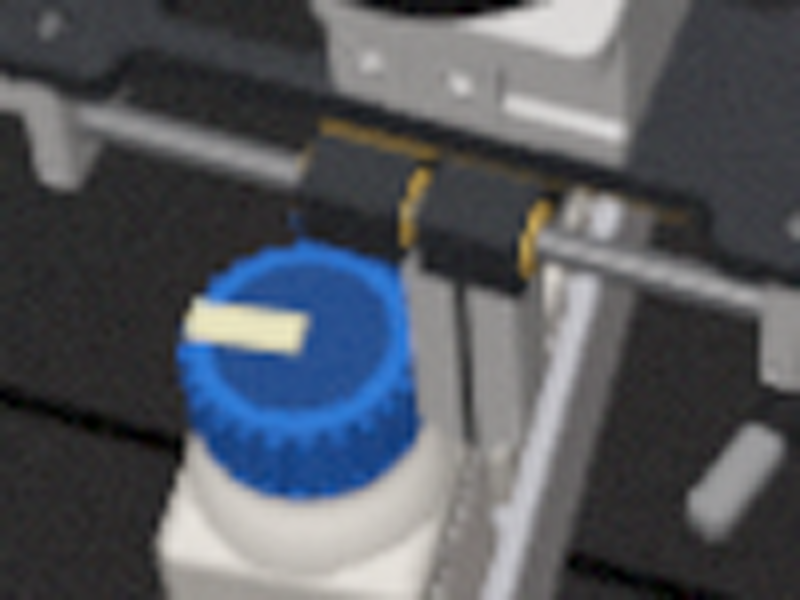

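Request:
step_arm(targets=[[3, 0, 0.5, 0, 0, 0], [3, 0, 0.5, 0, 0, 0]])

```text
time_s: 7.28
ee_pos: [0.5318, 0.1718, 0.1162]
eef_rot: [-1.571, -0.0, -1.571]
force: [-2.7, 1.9, -0.3]
grip_width: 0.0004
```

Request:
step_arm(targets=[[3, 0, 0.5, 0, 0, 0], [3, 0, 1, 0, 0, 0]])

```text
time_s: 7.52
ee_pos: [0.5334, 0.1658, 0.1163]
eef_rot: [-1.571, 0.0, -1.571]
force: [-2.9, 1.1, -0.5]
grip_width: 0.0003
```

Run:
```python
from h import *
o=get_obs(); print(o["ee_pos"],o["force"])
cs=camera("side")
crop(cs,240,250,340,325,"pics/s7.png",8)
```

```text
[0.53337892 0.16580069 0.1162927 ] [-2.93584931  1.07889685 -0.48911923]
```

View pics/s7.png

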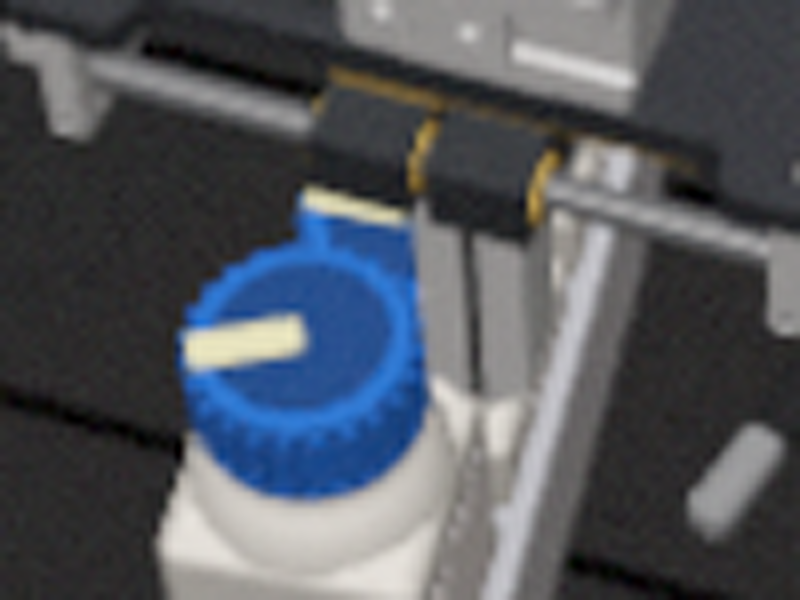

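Tape has turned about 20° anticlockwise and the bottle leans slightly in the pocket, so the roll works. I'll carry on around the rim.

Request:
step_arm(targets=[[4.2, 0, 2, 0, 0, 0], [3.8, 0, 2.6, 0, 0, 0]])

```text
time_s: 7.82
ee_pos: [0.5381, 0.1577, 0.1163]
eef_rot: [-1.57, -0.0, -1.571]
force: [-0.5, -1.2, 0.6]
grip_width: 0.0006
```

Request:
step_arm(targets=[[3, 0, 3.2, 0, 0, 0], [2, 0, 3.6, 0, 0, 0]])

```text
time_s: 8.07
ee_pos: [0.5451, 0.1527, 0.1163]
eef_rot: [-1.57, 0.0, -1.572]
force: [-2.1, 1.6, 0.6]
grip_width: 0.0006
```

Request:
step_arm(targets=[[0.5, 0, 4, 0, 0, 0], [-0.5, 0, 4, 0, 0, 0]])

```text
time_s: 8.32
ee_pos: [0.5529, 0.1529, 0.1162]
eef_rot: [-1.571, -0.0, -1.572]
force: [-1.5, -1.5, 1.1]
grip_width: 0.0005
```

Run:
```python
from h import *
o=get_obs(); print(o["ee_pos"],o["force"])
cs=camera("side")
crop(cs,240,250,340,325,"pics/s8.png",8)
```

```text
[0.55294367 0.15288404 0.11624432] [-1.49028356 -1.48321223  1.11847297]
```

View pics/s8.png

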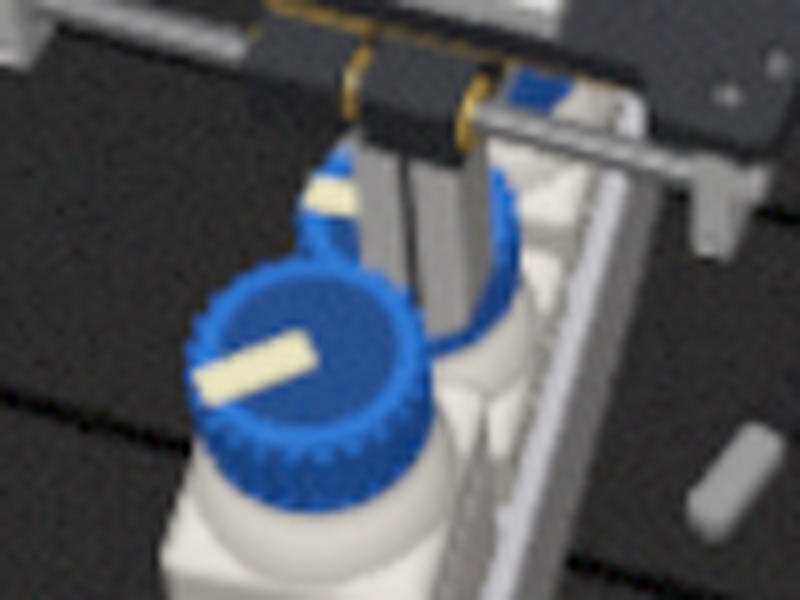

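Request:
step_arm(targets=[[-2, 0, 1, 0, 0, 0], [-2, 0, 1, 0, 0, 0]])

```text
time_s: 8.62
ee_pos: [0.5546, 0.1564, 0.1167]
eef_rot: [-1.571, -0.001, -1.571]
force: [-4.4, -10.5, 8.7]
grip_width: 0.0002
```

Request:
step_arm(targets=[[-1.5, 0, 1, 0, 0, 0], [-1, 0, 1, 0, 0, 0]])

```text
time_s: 8.88
ee_pos: [0.5566, 0.1569, 0.117]
eef_rot: [-1.571, -0.005, -1.572]
force: [-7.2, -24.5, 10.8]
grip_width: 0.0005
```

```bash
cat >> h.py <<'E'
def tape(c,z=.176,box=(255,275,300,315)):
    im=c["pixels"].astype(int); r,g,b=im[...,0],im[...,1],im[...,2]
    m=((r>170)&(r-b>22)&(g>150)).astype(np.uint8); M=np.zeros_like(m); x0,y0,x1,y1=box; M[y0:y1,x0:x1]=m[y0:y1,x0:x1]
    n,l,s,ce=cv2.connectedComponentsWithStats(M,connectivity=4)
    i=1+np.argmax(s[1:,4]); ys,xs=np.nonzero(l==i)
    P=np.array([plane(c,(x,y),z)[:2] for x,y in zip(xs,ys)])
    vx,vy,x0,y0=cv2.fitLine(P.astype(np.float32),cv2.DIST_L2,0,0,0).ravel()
    a=np.degrees(np.arctan2(vy,vx)); ce=P.mean(0)
    d=(P-ce)@[vx,vy]
    print("tape n",len(P),"mean",ce.round(4),"line angle",round(float(a),1),"len mm",round(float(1000*np.ptp(d)),1))
E
python3 - <<'E'
from h import *
o=get_obs(); print(o["ee_pos"],o["force"])
cs=camera("side"); tape(cs)
crop(cs,240,250,340,325,"pics/s9.png",8)
c=dict(cs)
for f in("pics/side0.png",):
    c["pixels"]=cv2.imread(f)[:,:,::-1]; tape(c)
E
```

```text
[0.55659305 0.156919   0.11695011] [ -7.20936491 -24.47503453  10.76277138]
tape n 51 mean [0.5761 0.2012] line angle 48.8 len mm 22.7
tape n 50 mean [0.5782 0.189 ] line angle 5.9 len mm 24.1
```

View pics/s9.png

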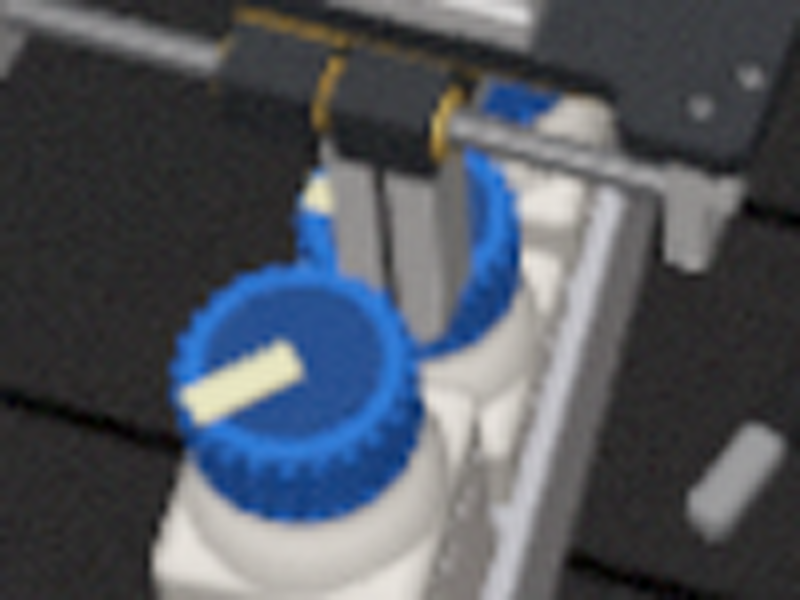

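Force in y went to 24 N because I pressed twice without checking. I'll ease off 1.8 mm and roll along the finger's flat in +x.

Request:
step_arm(targets=[[1.8, 0, 1, 0, 0, 0], [0, 0, 3.5, 0, 0, 0], [0, 0, 3.5, 0, 0, 0]])

```text
time_s: 9.3
ee_pos: [0.5652, 0.1561, 0.117]
eef_rot: [-1.57, -0.003, -1.572]
force: [-0.5, -13.5, 7.4]
grip_width: 0.0003
```

Request:
step_arm(targets=[[0.5, 0, 4, 0, 0, 0], [0, 0, 4, 0, 0, 0]])

```text
time_s: 9.55
ee_pos: [0.5728, 0.156, 0.1168]
eef_rot: [-1.571, -0.002, -1.572]
force: [-3.7, -12.3, 7.7]
grip_width: 0.0004
```

Run:
```python
from h import *
o=get_obs(); print(o["ee_pos"],o["force"])
cs=camera("side"); tape(cs)
crop(cs,240,250,340,325,"pics/s10.png",8)
```

```text
[0.57283263 0.15598971 0.11678479] [ -3.68770696 -12.25962298   7.71850063]
tape n 50 mean [0.5697 0.2036] line angle 83.7 len mm 23.5
```

View pics/s10.png

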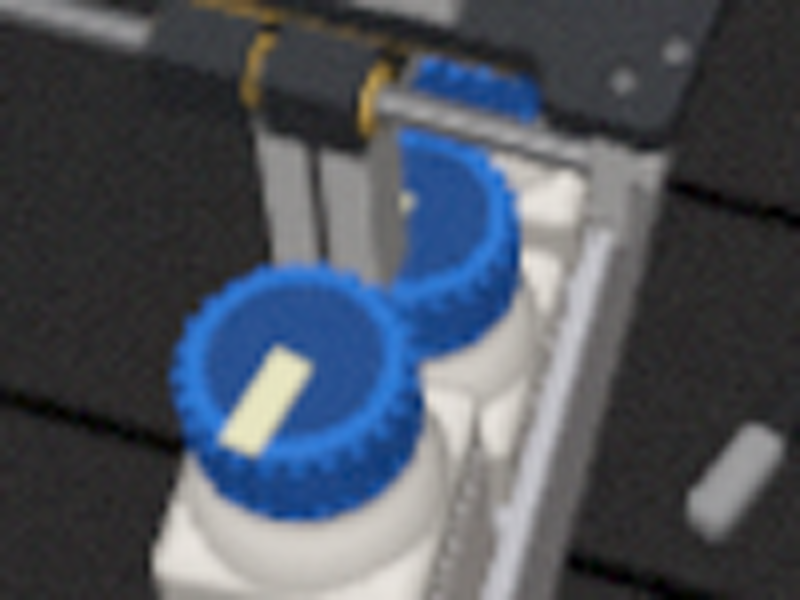

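Tape line now at 83.7°, so it turned 35° for 16 mm of stroke with no slip. I'll keep working on this −y side with repeated +x strokes. First I finish this one around the trailing corner.

Request:
step_arm(targets=[[0.3, 0, 4.5, 0, 0, 0], [0, 0, 4.5, 0, 0, 0], [-0.2, 0, 4.4, 0, 0, 0], [-1, 0, 4.3, 0, 0, 0]])

```text
time_s: 10.1
ee_pos: [0.5904, 0.1582, 0.1162]
eef_rot: [-1.571, -0.0, -1.571]
force: [-2.1, -2.1, 0.3]
grip_width: 0.0003
```

Run:
```python
from h import *
o=get_obs(); print(o["ee_pos"],o["force"])
cs=camera("side"); tape(cs)
```

```text
[0.59043521 0.15820755 0.11615212] [-2.09812988 -2.12232451  0.29826747]
tape n 48 mean [0.5629 0.2017] line angle -59.1 len mm 22.2
```

Request:
step_arm(targets=[[-2, 0, 4, 0, 0, 0], [-2.6, 0, 3.8, 0, 0, 0], [-2.8, 0, 3, 0, 0, 0]])

```text
time_s: 10.52
ee_pos: [0.6013, 0.1658, 0.1161]
eef_rot: [-1.571, 0.0, -1.571]
force: [-0.9, -1.4, 0.3]
grip_width: 0.0004
```

Run:
```python
from h import *
o=get_obs(); print(o["ee_pos"],o["force"])
cs=camera("side"); tape(cs)
```

```text
[0.60131446 0.16578569 0.11610485] [-0.91164845 -1.39627059  0.31800245]
tape n 52 mean [0.5581 0.1979] line angle -38.1 len mm 23.5
```

Turned about 136° so far. Retract and return for the next stroke.

Request:
step_arm(targets=[[12, 0, 1, 0, 0, 0], [10, 0, -20, 0, 0, 0], [0, 0, -20, 0, 0, 0], [-5, 0, -20, 0, 0, 0], [-4, 0, 0, 0, 0, 0], [-3, 0, 0, 0, 0, 0]])

```text
time_s: 11.32
ee_pos: [0.5429, 0.1555, 0.1165]
eef_rot: [-1.57, 0.0, -1.572]
force: [-0.8, -0.7, 0.2]
grip_width: 0.0006
```

Run:
```python
from h import *
o=get_obs(); print(o["ee_pos"],o["force"])
cs=camera("side"); tape(cs)
crop(cs,240,250,340,325,"pics/s11.png",8)
```

```text
[0.54286985 0.15547291 0.11651071] [-0.81884942 -0.66564491  0.18816812]
tape n 51 mean [0.5546 0.1937] line angle -33.0 len mm 23.2
```

View pics/s11.png

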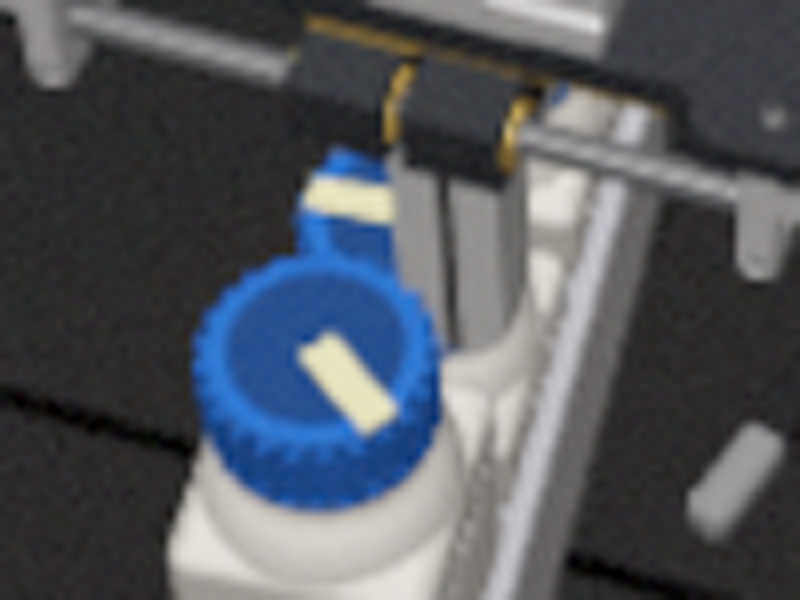

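Request:
step_arm(targets=[[-2.5, 0, 0, 0, 0, 0], [-2.5, 0, 1, 0, 0, 0], [1.5, 0, 4.2, 0, 0, 0], [1.6, 0, 4.3, 0, 0, 0]])

```text
time_s: 11.88
ee_pos: [0.5517, 0.1572, 0.1162]
eef_rot: [-1.572, -0.0, -1.571]
force: [-4.3, -4.0, 2.7]
grip_width: 0.0007
```

Request:
step_arm(targets=[[0.8, 0, 4.5, 0, 0, 0], [0.2, 0, 4.5, 0, 0, 0]])

```text
time_s: 12.12
ee_pos: [0.5609, 0.1556, 0.1163]
eef_rot: [-1.571, -0.001, -1.572]
force: [-3.1, -7.9, 4.1]
grip_width: 0.0005
```

Run:
```python
from h import *
o=get_obs(); print(o["ee_pos"],o["force"])
cs=camera("side"); tape(cs,box=(255,265,310,325))
```

```text
[0.56093276 0.15563258 0.11628524] [-3.05959322 -7.8835767   4.14902559]
tape n 50 mean [0.5575 0.1914] line angle -3.9 len mm 22.9
```

Request:
step_arm(targets=[[0, 0, 4.5, 0, 0, 0], [0, 0, 4.5, 0, 0, 0], [0, 0, 4.5, 0, 0, 0], [0, 0, 4.5, 0, 0, 0], [-0.2, 0, 4.5, 0, 0, 0], [-0.8, 0, 4.4, 0, 0, 0], [-1.6, 0, 4.2, 0, 0, 0], [-2.3, 0, 4, 0, 0, 0]])

```text
time_s: 13.18
ee_pos: [0.596, 0.1616, 0.1161]
eef_rot: [-1.571, 0.0, -1.571]
force: [-1.1, -2.2, -1.1]
grip_width: 0.0001
```

Run:
```python
from h import *
o=get_obs(); print(o["ee_pos"],o["force"])
cs=camera("side"); tape(cs,box=(255,265,310,325))
```

```text
[0.5959548  0.16156704 0.11606331] [-1.09847919 -2.17255326 -1.12553909]
tape n 49 mean [0.5664 0.1778] line angle 73.2 len mm 23.2
```

Request:
step_arm(targets=[[-2.8, 0, 3.6, 0, 0, 0], [-3, 0, 3, 0, 0, 0], [12, 0, 1, 0, 0, 0], [11, 0, -20, 0, 0, 0], [0, 0, -20, 0, 0, 0], [-5, 0, -20, 0, 0, 0], [-4, 0, 0, 0, 0, 0], [-3, 0, 0, 0, 0, 0]])

```text
time_s: 14.22
ee_pos: [0.5441, 0.156, 0.1165]
eef_rot: [-1.57, 0.0, -1.571]
force: [-0.7, -0.7, -0.3]
grip_width: 0.0006
```

Run:
```python
from h import *
o=get_obs(); print(o["ee_pos"],o["force"])
cs=camera("side"); tape(cs,.1765,box=(255,265,310,325))
```

```text
[0.54405624 0.156049   0.11652583] [-0.74345251 -0.74788902 -0.29433777]
tape n 48 mean [0.5652 0.1753] line angle -88.7 len mm 23.6
```

Request:
step_arm(targets=[[-2.5, 0, 0, 0, 0, 0], [-2, 0, 0, 0, 0, 0], [1.5, 0, 4.2, 0, 0, 0], [1.6, 0, 4.3, 0, 0, 0], [0.8, 0, 4.5, 0, 0, 0], [0.2, 0, 4.5, 0, 0, 0]])

```text
time_s: 15.02
ee_pos: [0.5612, 0.1557, 0.1163]
eef_rot: [-1.571, -0.001, -1.572]
force: [-1.9, -8.1, 4.1]
grip_width: 0.0004
```

Request:
step_arm(targets=[[0, 0, 4.5, 0, 0, 0], [0, 0, 4.5, 0, 0, 0], [0, 0, 4.5, 0, 0, 0], [0, 0, 4.5, 0, 0, 0], [-0.2, 0, 4.5, 0, 0, 0], [-0.8, 0, 4.4, 0, 0, 0], [-1.7, 0, 4.2, 0, 0, 0], [-2.3, 0, 4, 0, 0, 0], [-2.8, 0, 3.6, 0, 0, 0], [-3, 0, 3, 0, 0, 0]])

```text
time_s: 16.27
ee_pos: [0.6027, 0.1676, 0.1162]
eef_rot: [-1.571, 0.0, -1.571]
force: [-0.9, -1.3, -0.3]
grip_width: -0.0
```

Run:
```python
from h import *
o=get_obs(); print(o["ee_pos"],o["force"])
cs=camera("side"); tape(cs,.1785,box=(255,265,310,325))
crop(cs,240,250,340,325,"pics/s12.png",8)
```

```text
[0.60271982 0.16764874 0.11616757] [-0.90297947 -1.28333838 -0.33921793]
tape n 48 mean [0.5795 0.1967] line angle 28.7 len mm 22.8
```

View pics/s12.png

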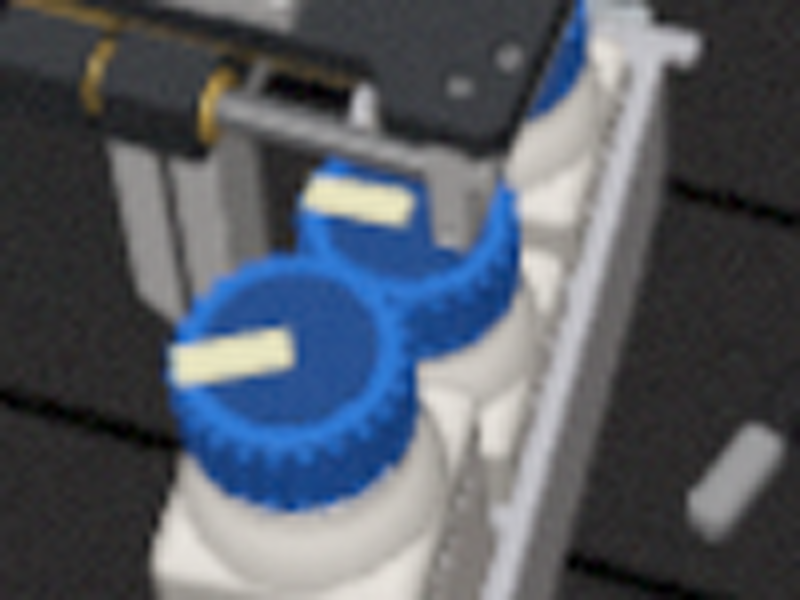

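The tape is back near its start direction, plus 23°, so the total is about 383°. The other caps' tapes haven't moved. Next stroke.

Request:
step_arm(targets=[[12, 0, 1, 0, 0, 0], [11, 0, -20, 0, 0, 0], [0, 0, -20, 0, 0, 0], [-5, 0, -20, 0, 0, 0], [-4, 0, 0, 0, 0, 0], [-4, 0, 0, 0, 0, 0], [-3, 0, 0, 0, 0, 0], [-1, 0, 0, 0, 0, 0], [1.5, 0, 4.2, 0, 0, 0], [1.6, 0, 4.3, 0, 0, 0], [0.8, 0, 4.5, 0, 0, 0], [0.2, 0, 4.5, 0, 0, 0]])

```text
time_s: 17.82
ee_pos: [0.5617, 0.1558, 0.1164]
eef_rot: [-1.571, -0.002, -1.572]
force: [-2.8, -10.2, 3.9]
grip_width: 0.0008
```

Request:
step_arm(targets=[[0.2, 0, 4.5, 0, 0, 0], [0, 0, 4.5, 0, 0, 0], [0, 0, 4.5, 0, 0, 0], [0, 0, 4.5, 0, 0, 0], [-0.2, 0, 4.5, 0, 0, 0], [-0.8, 0, 4.4, 0, 0, 0], [-1.7, 0, 4.2, 0, 0, 0], [-2.3, 0, 4, 0, 0, 0], [-2.8, 0, 3.6, 0, 0, 0], [-3, 0, 3, 0, 0, 0]])

```text
time_s: 19.08
ee_pos: [0.6029, 0.1682, 0.1162]
eef_rot: [-1.571, 0.0, -1.571]
force: [-0.7, -1.6, 0.2]
grip_width: 0.0005
```

Run:
```python
from h import *
o=get_obs(); print(o["ee_pos"],o["force"])
cs=camera("side"); tape(cs,.179,box=(255,265,310,325))
crop(cs,240,250,340,325,"pics/s13.png",8)
```

```text
[0.6028581  0.16817934 0.11615785] [-0.74865039 -1.55559877  0.18518057]
tape n 57 mean [0.5592 0.1961] line angle -30.1 len mm 23.8
```

View pics/s13.png

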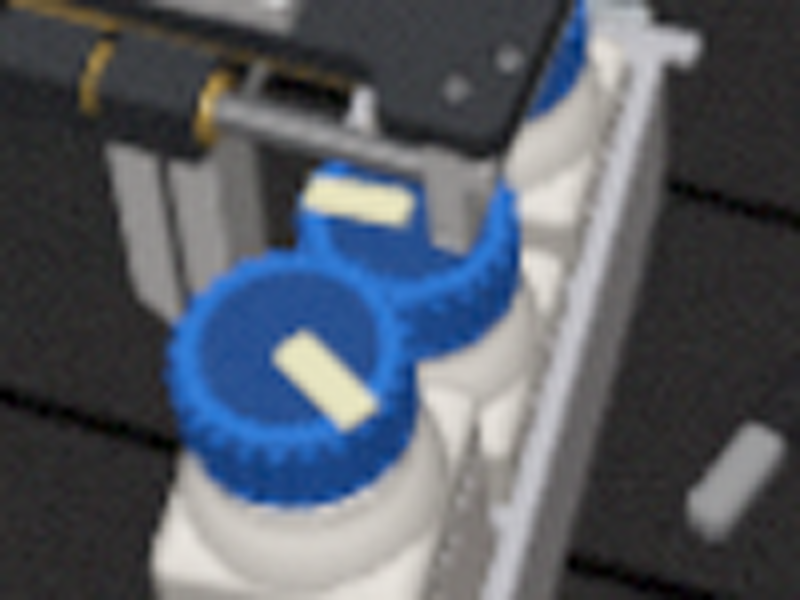

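Total is about 504°. I'll repeat, raising the tip 2 mm to follow the rising cap.

Request:
step_arm(targets=[[12, 0, 1, 0, 0, 0], [11, -2, -20, 0, 0, 0], [0, 0, -20, 0, 0, 0], [-5, 0, -20, 0, 0, 0], [-4, 0, 0, 0, 0, 0], [-4, 0, 0, 0, 0, 0], [-3, 0, 0, 0, 0, 0], [-1, 0, 0, 0, 0, 0], [1.5, 0, 4.2, 0, 0, 0], [1.7, 0, 4.3, 0, 0, 0], [1.2, 0, 4.5, 0, 0, 0], [0.3, 0, 4.5, 0, 0, 0]])

```text
time_s: 20.62
ee_pos: [0.5618, 0.1558, 0.1182]
eef_rot: [-1.571, -0.002, -1.572]
force: [-2.0, -8.8, 2.8]
grip_width: 0.0008
```

Request:
step_arm(targets=[[0.2, 0, 4.5, 0, 0, 0], [0, 0, 4.5, 0, 0, 0], [0, 0, 4.5, 0, 0, 0], [0, 0, 4.5, 0, 0, 0], [-0.2, 0, 4.5, 0, 0, 0], [-0.8, 0, 4.4, 0, 0, 0], [-1.7, 0, 4.2, 0, 0, 0], [-2.3, 0, 4, 0, 0, 0], [-2.8, 0, 3.6, 0, 0, 0], [-3, 0, 3, 0, 0, 0]])

```text
time_s: 21.88
ee_pos: [0.6031, 0.168, 0.1182]
eef_rot: [-1.571, 0.0, -1.571]
force: [-1.8, -1.8, -0.3]
grip_width: 0.0003
```

Run:
```python
from h import *
o=get_obs(); print(o["ee_pos"],o["force"])
cs=camera("side"); tape(cs,.180,box=(255,265,310,325))
crop(cs,240,250,340,325,"pics/s14.png",8)
```

```text
[0.60313152 0.16804103 0.1182241 ] [-1.83192316 -1.81612427 -0.25298177]
tape n 46 mean [0.5697 0.1782] line angle 88.6 len mm 23.2
```

View pics/s14.png

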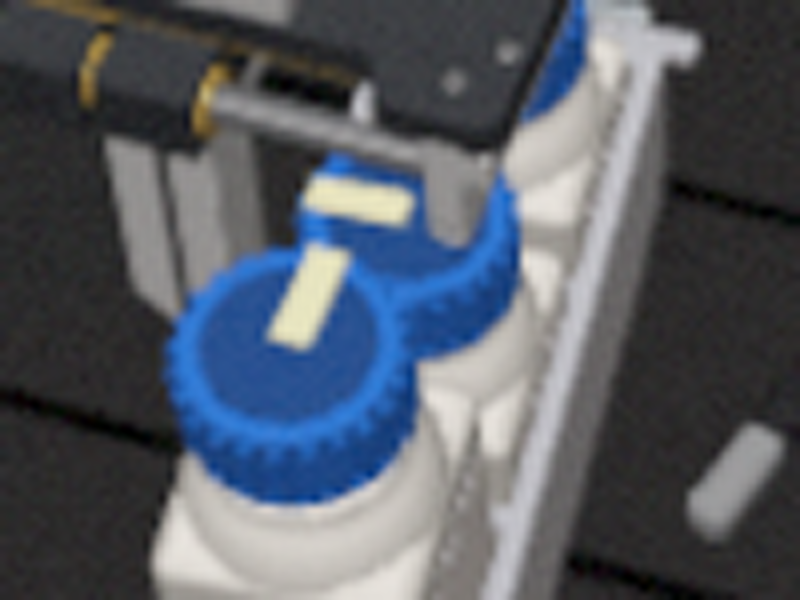

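Total is about 623°, leaving 97°. The last stroke will be shortened.

Request:
step_arm(targets=[[12, 0, 1, 0, 0, 0], [11, 0, -20, 0, 0, 0], [0, 0, -20, 0, 0, 0], [-5, 0, -20, 0, 0, 0], [-4, 0, 0, 0, 0, 0], [-4, 0, 0, 0, 0, 0], [-3, 0, 0, 0, 0, 0], [-1, 0, 0, 0, 0, 0], [1.5, 0, 4.2, 0, 0, 0], [1.7, 0, 4.3, 0, 0, 0], [1.2, 0, 4.5, 0, 0, 0], [0.3, 0, 4.5, 0, 0, 0]])

```text
time_s: 23.42
ee_pos: [0.5622, 0.1558, 0.1184]
eef_rot: [-1.571, -0.002, -1.572]
force: [-2.0, -8.4, 4.6]
grip_width: 0.0008
```

Request:
step_arm(targets=[[0, 0, 4.5, 0, 0, 0], [0, 0, 4.5, 0, 0, 0], [0, 0, 4.5, 0, 0, 0], [0, 0, 4.5, 0, 0, 0], [-0.2, 0, 4.5, 0, 0, 0]])

```text
time_s: 24.05
ee_pos: [0.5847, 0.1565, 0.1182]
eef_rot: [-1.571, -0.001, -1.572]
force: [-0.9, -3.0, 1.1]
grip_width: 0.0005
```

Run:
```python
from h import *
o=get_obs(); print(o["ee_pos"],o["force"])
cs=camera("side"); tape(cs,.181,box=(255,265,310,325))
crop(cs,240,250,340,325,"pics/s15.png",8)
```

```text
[0.58469379 0.15647326 0.11820351] [-0.85494361 -3.03476817  1.09626462]
tape n 52 mean [0.5817 0.188 ] line angle -13.2 len mm 24.4
```

View pics/s15.png

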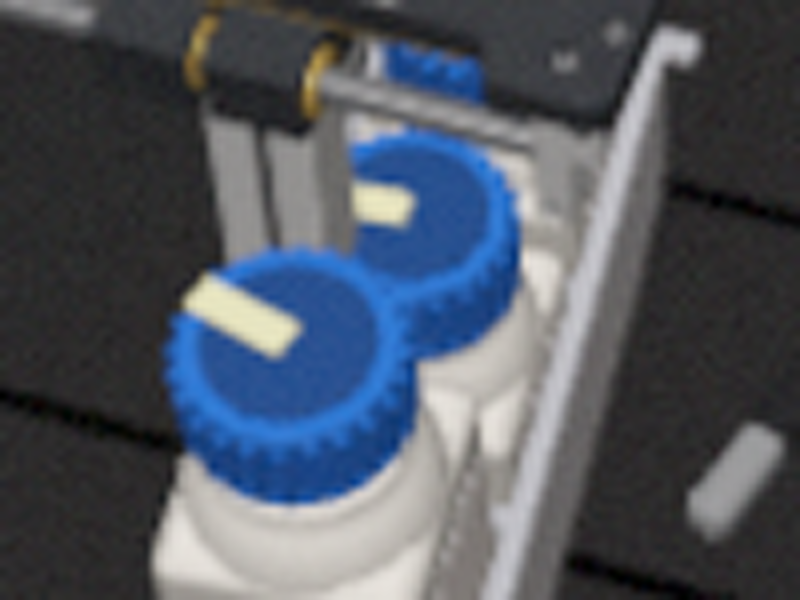

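Total is about 701°. Two more rows, then retract and look.

Request:
step_arm(targets=[[-0.8, 0, 4.4, 0, 0, 0], [-1.6, 0, 4, 0, 0, 0], [10, 0, 1, 0, 0, 0], [15, 0, 0, 0, 0, 0], [5, -30, 0, 0, 0, 0], [0, -40, 0, 0, 0, 0], [20, -20, -30, 0, 0, 0], [40, 0, -40, 0, 0, 0], [40, 0, -40, 0, 0, 0], [40, 0, -40, 0, 0, 0], [40, 0, -40, 0, 0, 0], [0, 0, 0, 0, 0, 0]])

```text
time_s: 25.6
ee_pos: [0.4016, -0.0524, 0.2088]
eef_rot: [-1.569, -0.0, -1.575]
force: [-0.0, -0.1, 0.9]
grip_width: 0.0004
```

Run:
```python
from h import *
o=get_obs(); print(o["ee_pos"],o["force"])
cs=camera("side"); tape(cs,.181,box=(255,265,310,325))
ct=camera("top"); tape(ct,.181,box=(225,220,264,262))
c0=dict(ct); c0["pixels"]=cv2.imread("pics/top0.png")[:,:,::-1]; tape(c0,.174,box=(225,220,264,262))
for b in ((265,220,296,262),(296,215,335,262)): tape(ct,.129,b);tape(c0,.129,b)
cv2.imwrite("pics/se.png",cs["pixels"][:,:,::-1]);crop(ct,200,180,400,330,"pics/te.png",4)
crop(cs,240,220,340,370,"pics/se2.png",4)
```

```text
[ 0.40156458 -0.05235484  0.20876723] [-0.04212942 -0.1064509   0.91333163]
tape n 51 mean [0.5779 0.187 ] line angle 3.4 len mm 24.1
tape n 20 mean [0.5763 0.1873] line angle 7.2 len mm 20.6
tape n 17 mean [0.5768 0.1879] line angle 3.0 len mm 20.8
tape n 19 mean [0.5841 0.1166] line angle 2.2 len mm 21.7
tape n 19 mean [0.5841 0.1166] line angle 2.2 len mm 21.7
tape n 21 mean [0.5897 0.0457] line angle 7.4 len mm 19.7
tape n 24 mean [0.5898 0.0459] line angle 8.8 len mm 19.8
```

View pics/se2.png

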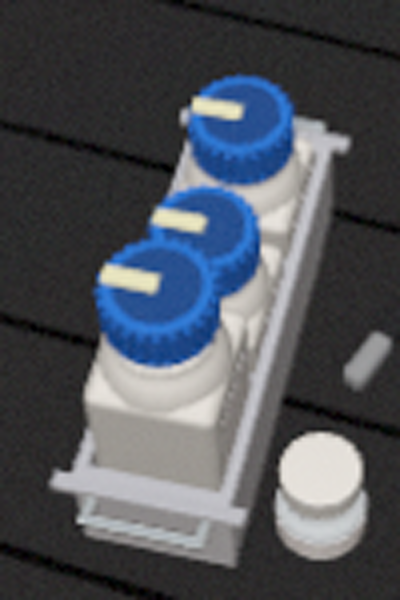

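View pics/te.png

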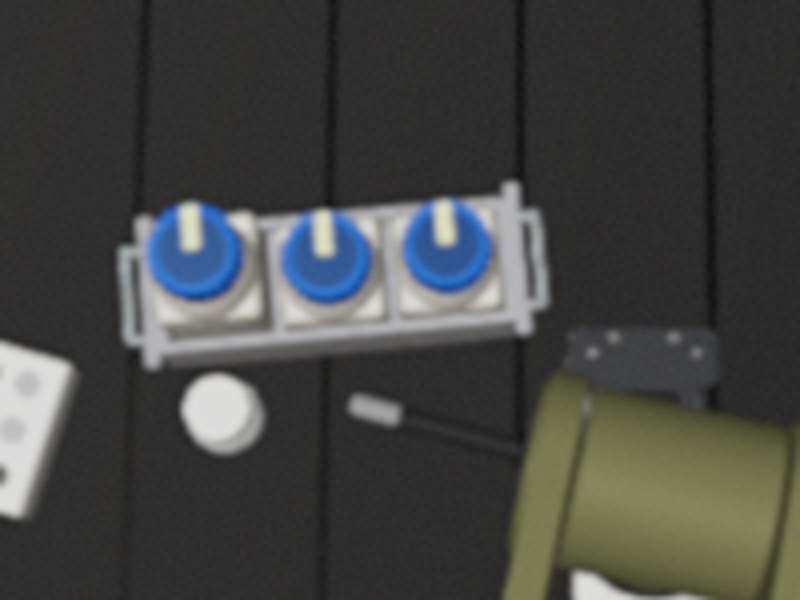

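The tape is within a few degrees of its start direction after two counted turns. The cap is visibly higher, and the other caps, pot and marker look the same. Arm is clear; handing in.

```bash
python3 -c "
from station import job
print(job.hand_in())"
```

```text
the job is handed in; nothing more can be done
None
```

I unscrewed the tall bottle's cap about two full turns and left it sitting on the bottle. I rolled the outside of the shut fingers along its rim, about six strokes in all, mostly on the side facing the short bottles. The arm was clear of everything when I handed the job in at about 26 s.

**Final checks**
- **Turns:** I followed the cap's tape through every stroke in the side view, and the total came to about 718°. The tape's final direction is 2.5° short of its start in the side view and about 4° past it in the top view. Both are well inside the quarter-turn allowance.
- **Lift:** the cap looks about 8–10 mm higher in the picture, against 7 mm expected. That reading is only good to a pixel or so.
- **Other items:** both short caps' tapes are unchanged, to within 1.4° in the top view. The pot and marker look unmoved in the final pictures. I did not measure the tube rack, swab packets or sanitiser again, but the arm did not work near them.

**What disagreed or went wrong**
- **Fingertip height:** in the pictures the fingertips are about 34 mm higher than the reported tool position says. My first approach therefore passed above the cap without touching it. I lowered the tool by that amount and the contact forces then agreed.
- **Push force:** early on, one push reached about 24 N sideways, above the suggested 4–10 N but below the limits. I eased off at once, and later strokes stayed at about 8–10 N.

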